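# Stand the capped electric toothbrush in its holder

### The job

The electric toothbrush is lying on the glass shelf. Pick it up by the round cap on its head, let it swing between the fingers until it hangs straight down, clamp it firmly again, and lower it handle-first right down into the square chrome toothbrush holder before letting go, so that it is left standing there.

Things in the scene. Friction and masses are not known exactly. Their poses are not given: they have to be found in the camera images.
- toothbrush: Electric toothbrush lying on the shelf, 168 mm long, 145 g: smooth ball cap 26 mm across on its head, 9 mm neck, white handle 22 wide, 26 high. Origin: ball centre, 13 mm over the shelf as it lies. x: along the brush, handle to cap; y: across; z: up as it lies. Pinched by the ball across y, 4 to 8 N lets it swing down yet carries it, 40 N holds it level. The slim brush without cap is another.
- butt (a point): Centre of the free end of the electric toothbrush's handle, 155 mm from the ball's centre; the handle is 110 mm long, the neck begins beyond it. Centre of mass about 95 mm from the ball's centre.
- holder: Square open chrome toothbrush holder, fixed on the shelf, its lid lying elsewhere: 58 mm square, 95 mm high, walls 4 mm, so a well 50 mm square with its floor 5 mm above the underside. Origin: centre of the underside, on the shelf; z up, x and y parallel to its sides. It may stand left or right, having changed places with the round porcelain cup.
- shelf: Fixed clear glass shelf that everything stands on, 400 mm (x) by 1300 mm (y). Its top is level, 20 mm above the work surface; origin at work-surface height under its centre.

How it is judged:
By the outcome, as a careful person would: the job done as asked, in the order asked, and still so for the second after the job is handed in, with the robot touching nothing.
It also fails if it takes over 51 s, if anything falls off the work surface, if the arm or the gripper's body presses on something with over 40 N, if the wrist force passes 120 N, or if a joint passes its speed limit or range.

### The arm

A 6-joint arm with a two-finger parallel gripper is mounted at the origin on the work surface. World frame = base frame: x ahead of the robot, y to its left, z up, the work surface at z = 0. Lengths are in mm, angles in rad, forces in N, time in s.
With the tool pointing down it reaches from about 350 to 875 mm from the base axis. Payload 4.2 kg.
Tool frame: the origin (TCP) lies between the finger pads; the fingertips stand 25 mm ahead of it and the grasp point (between the pads) lies 6 mm ahead of it; z points along the fingers, y is the line along which they close (so a half turn about z gives the same grasp; the last joint's range is limited). The gripper opens to 85 mm and grips with 20 to 120 N. Pads are 22 mm wide; open, the fingers measure 114 mm over their backs; the gripper's body (76 mm by 85 mm) begins 54 mm behind the grasp point. The pads swing forward as they close: fully open they stand 13 mm farther back than shut.
Start: joints at [-0.984, 0.385, 0.008, 0, -1.194, -0.259], TCP at [201.241, -591.694, 256.312] pointing down, gripper open.
Joint ranges: [-3.14, 3.14], [-1.21, 2.06], [-1.07, 1.41], [-3.16, 2.05], [-2.99, -0.16], [-3.1, 3.1]. Speed limits (rad/s): [2.79, 2.79, 3.14, 3.14, 3.14, 3.14].

### API

Orientations are given as a unit quaternion [x, y, z, w].
In Python, from bench import read_state, imaging, workorder, nets gives the robot as it stands.
- The arm moves only by the tool apply_moves, never from a script. Its argument "rows" is a list of rows, each an object with "hand": the opening, from -1 (shut) to 1 (fully open); "delta_pos": the shift along the tool's x, y, z in mm, a list of three; "yaw": the turn about the tool's z in rad. A call has 1 to 12 rows; each row is the pose to reach, as a shift and turn from the pose commanded when the call began, along the tool's axes at that moment; what a row does not reach only later rows make up. A row lasts 1/12 s, in which the tool goes at most 41.7 mm and 7.16 degrees, less where a joint would pass 70% of its speed; a pose out of reach is approached as far as the arm can. A call with a gripper value outside its range is refused whole. The fingers move at their own pace and stop on an object; the grip force is fixed at half the most. Time passes only in rows, so rows that repeat a pose let the fingers close. It gives the time, the measured TCP pose, the force, the opening and the grip force at its end, in the units of the state.
- read_state(): the state, without advancing time (a new reading comes with each control period).
- imaging.get_image(name): name is "scene" or "side" or "wrist"; returns a dict with "pixels" (400x640x3 uint8, red, green, blue), "fx", "fy", "cx", "cy" (pixels), "dist" ([k1, k2, p1, p2, k3] as OpenCV has them; the pictures are not rectified), "xyz" and "rotation" of the camera in the world. Camera axes: x right, y down, z forward; pixel columns grow to the right and rows downward; lengths in mm; the calibration is good to about 2 mm. A picture is of the moment at which its call begins. There is no depth.
- workorder.job_done(): hands the job in; it is judged then, once.
Trained networks look in the newest picture that a camera, given by its name, has taken for a name from the list of things; names that differ only in an ending like _2 or _b are one class to them, and where a whole thing is asked for, a point or a joint stands for the part that bears it (a point fixed in the world has none). Each returns a list of dicts, best first, with "score" (0 to 1); they miss things now and then, are a little off and sometimes report something else, mostly with a low value. They report only what shows in the picture. A call takes as long as a camera call.
- nets.find_in(camera, query): "location" ([row, column] in pixels, amid what is visible of it).
- nets.pinpoint(camera, query): "location" ([row, column] in pixels: a listed point, or the origin of a listed thing).
The state is a dict: "clock": time; "joints": joint angles; "joint_vel": joint speeds; "joint_efforts": joint torques, N m; "position": TCP position; "ee_rot": TCP orientation; "contact_force": force on the tool from outside, world axes, zero at the start; "wrist_torque": the same for the moment, N m; "gripper_width": finger opening in mm; "grasp_force": force on a finger pad.
Only numpy, scipy, OpenCV 4.12 (cv2) and the standard library are available. Lean on these libraries where they do the work, as an engineer would, in place of code of your own. Each camera call takes 0.05 s, during which the arm holds its last target. There are 200 camera calls.

## Working session

There is one attempt and no reset: what is moved stays moved. The work goes in short steps, Python scripts to look and compute and a tool call to move; the robot and the scene stay as the last step left them, time stands still between calls to the robot, and variables do not carry over. Pictures are saved under pics/ and viewed, at most 12 in all, crops included, and the job is handed in when it is done.

Besides the shell and the picture viewer there is one more tool, called after "Request:" by a JSON object that holds its "method" and its "body". apply_moves: Moves the arm, as the interface text tells. Its arguments: {"type":"object","properties":{"rows":{"type":"array"}},"required":["rows"]}

```bash
ls; mkdir -p pics; cat > h.py <<'E'
import numpy as np, cv2
from bench import read_state, imaging, workorder, nets
def ray(im,rc):
    K=np.array([[im['fx'],0,im['cx']],[0,im['fy'],im['cy']],[0,0,1.]])
    p=cv2.undistortPoints(np.array([[[rc[1],rc[0]]]],float),K,np.array(im['dist'],float))[0,0]
    R=np.array(im['rotation']); 
    if R.shape!=(3,3):
        from scipy.spatial.transform import Rotation as S; R=S.from_quat(R).as_matrix()
    return np.array(im['xyz'],float),R@np.array([p[0],p[1],1.])
def onz(im,rc,z):
    o,d=ray(im,rc); return o+d*(z-o[2])/d[2]
def tri(rs):
    A=0;b=0
    for o,d in rs:
        d=d/np.linalg.norm(d);P=np.eye(3)-np.outer(d,d);A=A+P;b=b+P@o
    return np.linalg.solve(A,b)
def proj(im,p):
    K=np.array([[im['fx'],0,im['cx']],[0,im['fy'],im['cy']],[0,0,1.]])
    R=np.array(im['rotation'])
    if R.shape!=(3,3):
        from scipy.spatial.transform import Rotation as S; R=S.from_quat(R).as_matrix()
    q=R.T@(np.array(p,float)-np.array(im['xyz']))
    return cv2.projectPoints(q.reshape(1,1,3),np.zeros(3),np.zeros(3),K,np.array(im['dist'],float))[0].ravel()[::-1]
E
python3 - <<'E'
from h import *
np.set_printoptions(precision=1,suppress=True)
I={}
for c in ['scene','side','wrist']:
    im=imaging.get_image(c);I[c]=im
    cv2.imwrite(f'pics/{c}0.png',im['pixels'][:,:,::-1])
    print(c,im['fx'],np.array(im['xyz']),np.array(im['rotation']).tolist(),im['dist'])
    for q,z in [('toothbrush',33),('butt',33),('holder',20)]:
        for r in nets.pinpoint(c,q)[:3]: print(c,q,round(r['score'],2),np.round(r['location'],1),onz(im,r['location'],z))
s=read_state();print(s['position'],s['ee_rot'],s['clock'],s['gripper_width'],s['contact_force'])
E
```

```text
pics
scene 383.23082597322286 [ 879.6 -375.7  780.7] [0.8870255741135302, 0.344387251809505, -0.11144046157633168, -0.2866427657962311] [0. 0. 0. 0. 0.]
scene toothbrush 0.66 [208.5 339.2] [563.3  42.2  33. ]
scene butt 0.57 [266.1 322.1] [634.5 -97.1  33. ]
scene holder 0.71 [150.3 385.8] [525.6 280.9  20. ]
side 399.1683900857278 [307.2 493.5 550.8] [-0.23134736737523542, 0.885803233188678, -0.39102604013446185, 0.09449689739771572] [-0.1  0.   0.   0.   0. ]
side toothbrush 0.88 [210.3 316.2] [565.5  33.   33. ]
side butt 0.88 [165.6 320.4] [623.8 -88.   33. ]
side holder 0.9 [324.8 255.8] [530.9 273.4  20. ]
wrist 355.3597003081728 [ 128.  -618.8  374.6] [0.5750221488457451, 0.8031168923824089, 0.1269755816836016, 0.09071927668888762] [-0.  0.  0.  0.  0.]
[ 201.3 -591.7  256.3] [-0.2  1.   0.   0. ] 0.6 85.37524992134391 [ 0.5  0.3 -0.2]
```

View pics/scene0.png

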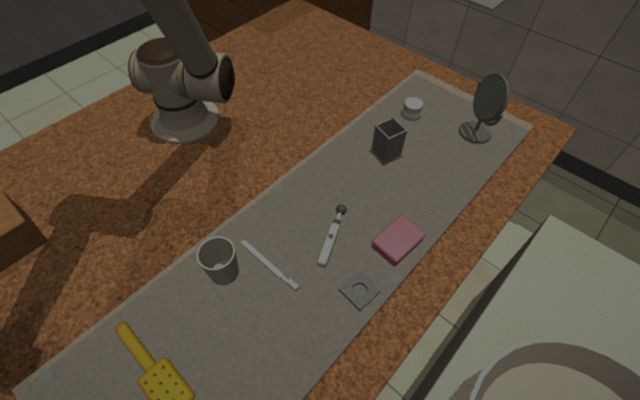

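View pics/side0.png

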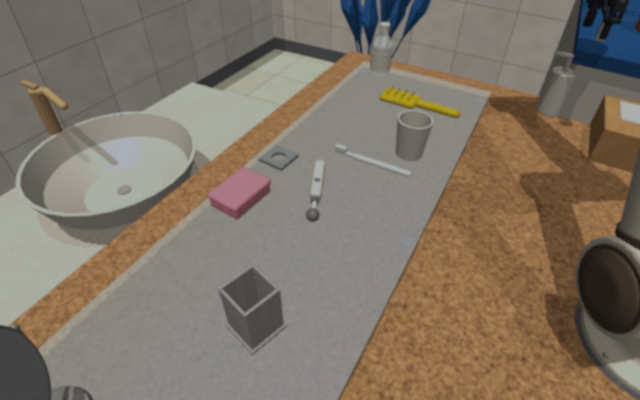

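The scene view shows the capped brush, with its ball at about (210,341), and the square holder at (145,388). In the side view the ball is at about (213,313) and the holder at (310,252). The slim brush is a separate object further along the shelf.

```bash
cat >> h.py <<'E'
from scipy.spatial.transform import Rotation as S
def tool(target,yawdir=None):
    """shift in tool axes and yaw to bring TCP to target, with tool y along world angle yawdir (mod pi)"""
    s=read_state();R=S.from_quat(s['ee_rot']).as_matrix()
    d=R.T@(np.array(target)-s['position']); t=0
    if yawdir is not None:
        v=R.T@np.array([np.cos(yawdir),np.sin(yawdir),0]); t=np.arctan2(-v[0],v[1]); t=(t+np.pi/2)%np.pi-np.pi/2
    return d,t
E
python3 - <<'E'
from h import *
np.set_printoptions(precision=1,suppress=True)
a=imaging.get_image('scene');b=imaging.get_image('side')
g={}
for q in ['toothbrush','butt','holder']:
    ra=nets.pinpoint('scene',q)[0]['location'];rb=nets.pinpoint('side',q)[0]['location']
    g[q]=tri([ray(a,ra),ray(b,rb)]);print(q,ra,rb,g[q])
print('dark ball',onz(a,[210,341],33),onz(b,[213.5,313],33), tri([ray(a,[210,341]),ray(b,[213.5,313])]))
# holder corners, side
for n,rc,z in [('side near bottom',(347,256),20),('side right bottom',(322,286),20),('side left top',(286,222),115),('side near top',(312,252),115),('side right top',(293,280),115),('side far top',(270,251),115)]: print(n,onz(b,rc,z))
for n,rc in [('left',(127,375)),('near',(136,387)),('right',(127,405)),('far',(120,391))]: print('scene',n,onz(a,rc,115))
d=g['toothbrush']-g['butt'];ang=np.arctan2(d[1],d[0]);print('brush ang',ang,np.linalg.norm(d))
p=g['toothbrush'];print(tool([p[0],p[1],140],ang+np.pi/2),S.from_quat(read_state()['ee_rot']).as_matrix())
def c(im,r,cc,k,s): 
    x=im['pixels'][r-k:r+k,cc-k:cc+k,::-1]; return cv2.resize(x,(390,390),interpolation=cv2.INTER_CUBIC)
cv2.imwrite('pics/crops.png',np.hstack([c(b,200,315,50,4),c(b,308,252,50,4)]))
E
```

```text
toothbrush [209.6, 341.0] [213.1, 313.7] [567.2  42.1  32.7]
butt [264.3, 320.0] [161.5, 323.2] [626.5 -99.2  35.1]
holder [154.4, 386.0] [324.3, 256.1] [533.  271.5  16.6]
dark ball [569.2  41.8  33. ] [566.4  43.2  33. ] [567.9  42.3  31.4]
side near bottom [510.4 301.5  20. ]
side right bottom [494.9 247.7  20. ]
side left top [561.7 289.1 115. ]
side near top [505.1 300.9 115. ]
side right top [490.3 260.6 115. ]
side far top [544.3 249.4 115. ]
scene left [502.2 244.9 115. ]
scene near [543.3 239.5 115. ]
scene right [557.5 295.3 115. ]
scene far [516.6 292.4 115. ]
brush ang 1.9683690458792875 153.27819771318912
(array([-550.5,  482.3,  116.3]), np.float64(1.5010170179129902)) [[-0.9 -0.3  0. ]
 [-0.3  0.9 -0. ]
 [ 0.  -0.  -1. ]]
```

View pics/crops.png

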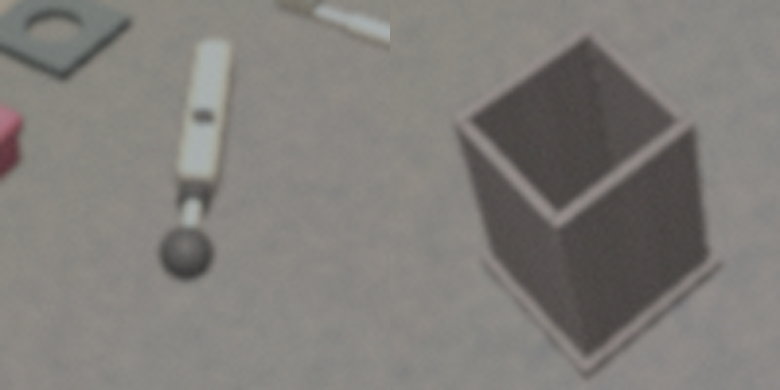

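The left crop confirms the ball, neck and handle. The right crop shows the holder's top corners at about (289,220), (267,253), (290,280) and (315,245) in the side image. I'll move above the ball at constant height.

Request:
{"method": "apply_moves", "body": {"rows": [{"hand": 1, "delta_pos": [-550, 482, 0], "yaw": 1.5}, {"hand": 1, "delta_pos": [-550, 482, 0], "yaw": 1.5}, {"hand": 1, "delta_pos": [-550, 482, 0], "yaw": 1.5}, {"hand": 1, "delta_pos": [-550, 482, 0], "yaw": 1.5}, {"hand": 1, "delta_pos": [-550, 482, 0], "yaw": 1.5}, {"hand": 1, "delta_pos": [-550, 482, 0], "yaw": 1.5}, {"hand": 1, "delta_pos": [-550, 482, 0], "yaw": 1.5}, {"hand": 1, "delta_pos": [-550, 482, 0], "yaw": 1.5}, {"hand": 1, "delta_pos": [-550, 482, 0], "yaw": 1.5}, {"hand": 1, "delta_pos": [-550, 482, 0], "yaw": 1.5}, {"hand": 1, "delta_pos": [-550, 482, 0], "yaw": 1.5}, {"hand": 1, "delta_pos": [-550, 482, 0], "yaw": 1.5}]}}

```text
clock: 2.0
position: [424.6, -207.1, 256.8]
ee_rot: [0.481, 0.876, 0.0, 0.0]
contact_force: [0.9, -1.0, 0.9]
gripper_width: 85.1
grasp_force: 0.0
```

```bash
python3 - <<'E'
from h import *
np.set_printoptions(precision=1,suppress=True)
b=imaging.get_image('side')
C=[onz(b,rc,115) for rc in [(288.8,220),(267.2,253.3),(290,280.2),(314.9,245)]]
print(np.array(C),np.mean(C,0))
print(tool([567.5,42.2,140],1.968+np.pi/2),read_state()['position'],read_state()['joints'])
E
```

```text
[[561.2 293.8 115. ]
 [544.4 244.  115. ]
 [492.6 256.7 115. ]
 [510.2 308.4 115. ]] [527.1 275.7 115. ]
(array([133.1, 249.5, 117.5]), np.float64(0.16716168328565395)) [ 427.5 -203.7  256.9] [-0.1  0.1 -0.3 -0.  -1.1 -2.5]
```

The last joint would pass its range at this yaw, so I'll use the half-turn equivalent (yaw ≈ −2.97).

Request:
{"method": "apply_moves", "body": {"rows": [{"hand": 1, "delta_pos": [130, 247, 0], "yaw": -1.4}, {"hand": 1, "delta_pos": [130, 247, 0], "yaw": -1.4}, {"hand": 1, "delta_pos": [130, 247, 0], "yaw": -1.4}, {"hand": 1, "delta_pos": [130, 247, 0], "yaw": -1.4}, {"hand": 1, "delta_pos": [130, 247, 0], "yaw": -1.4}, {"hand": 1, "delta_pos": [130, 247, 0], "yaw": -1.4}, {"hand": 1, "delta_pos": [130, 247, 0], "yaw": -1.4}, {"hand": 1, "delta_pos": [130, 247, 0], "yaw": -1.4}, {"hand": 1, "delta_pos": [130, 247, 0], "yaw": -1.4}, {"hand": 1, "delta_pos": [130, 247, 0], "yaw": -1.4}, {"hand": 1, "delta_pos": [130, 247, 0], "yaw": -1.4}, {"hand": 1, "delta_pos": [130, 247, 0], "yaw": -1.4}]}}

```text
clock: 3.05
position: [561.5, 34.3, 256.4]
ee_rot: [-0.201, 0.98, -0.0, -0.0]
contact_force: [0.1, 0.4, 0.1]
gripper_width: 85.5
grasp_force: 0.0
```

Request:
{"method": "apply_moves", "body": {"rows": [{"hand": 1, "delta_pos": [0, 0, 0], "yaw": -1.57}, {"hand": 1, "delta_pos": [0, 0, 0], "yaw": -1.57}, {"hand": 1, "delta_pos": [0, 0, 0], "yaw": -1.57}, {"hand": 1, "delta_pos": [0, 0, 0], "yaw": -1.57}, {"hand": 1, "delta_pos": [0, 0, 0], "yaw": -1.57}, {"hand": 1, "delta_pos": [0, 0, 0], "yaw": -1.57}, {"hand": 1, "delta_pos": [0, 0, 0], "yaw": -1.57}, {"hand": 1, "delta_pos": [0, 0, 0], "yaw": -1.57}, {"hand": 1, "delta_pos": [0, 0, 0], "yaw": -1.57}, {"hand": 1, "delta_pos": [0, 0, 0], "yaw": -1.57}, {"hand": 1, "delta_pos": [0, 0, 0], "yaw": -1.57}, {"hand": 1, "delta_pos": [0, 0, 0], "yaw": -1.57}]}}

```text
clock: 4.05
position: [561.5, 34.0, 256.5]
ee_rot: [0.815, -0.58, 0.0, -0.0]
contact_force: [0.3, 0.7, -0.0]
gripper_width: 85.5
grasp_force: 0.0
```

```bash
python3 - <<'E'
from h import *
np.set_printoptions(precision=2,suppress=True)
imaging.get_image('scene');w=imaging.get_image('wrist');cv2.imwrite('pics/w1.png',w['pixels'][:,:,::-1])
for q in ['toothbrush','butt']:
    for r in nets.pinpoint('wrist',q)[:2]: print(q,r['score'],r['location'],onz(w,r['location'],33))
print(tool([567.5,42.2,140],1.968+np.pi/2),read_state()['position'],read_state()['joints'],read_state()['clock'])
E
```

```text
toothbrush 0.86 [180.6, 303.9] [570.1   42.85  33.  ]
butt 0.85 [9.5, 286.1] [634.39 -97.22  33.  ]
(array([ -5.74,  -8.3 , 116.47]), np.float64(-0.07186717106180573)) [561.46  34.1  256.47] [ 0.35  0.28 -0.15 -0.   -1.14 -0.02] 4.25
```

View pics/w1.png

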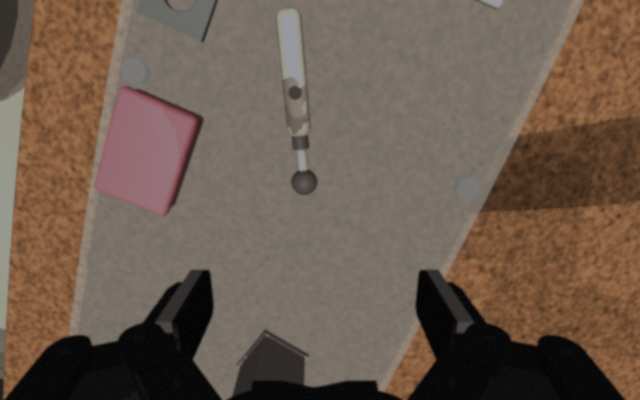

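The wrist view shows the ball at (181,304), the handle running up to (10,288), and the fingers astride the ball's line. I'll align and descend partway.

Request:
{"method": "apply_moves", "body": {"rows": [{"hand": 1, "delta_pos": [-5.5, -9.8, 30], "yaw": -0.09}, {"hand": 1, "delta_pos": [-5.5, -9.8, 60], "yaw": -0.09}, {"hand": 1, "delta_pos": [-5.5, -9.8, 100], "yaw": -0.09}, {"hand": 1, "delta_pos": [-5.5, -9.8, 130], "yaw": -0.09}, {"hand": 1, "delta_pos": [-5.5, -9.8, 155], "yaw": -0.09}, {"hand": 1, "delta_pos": [-5.5, -9.8, 155], "yaw": -0.09}, {"hand": 1, "delta_pos": [-5.5, -9.8, 155], "yaw": -0.09}]}}

```text
clock: 4.83
position: [568.7, 42.3, 100.7]
ee_rot: [0.838, -0.545, -0.001, 0.001]
contact_force: [0.5, 0.3, 1.4]
gripper_width: 85.1
grasp_force: 0.0
```

```bash
python3 - <<'E'
from h import *
np.set_printoptions(precision=3,suppress=True)
imaging.get_image('scene');w=imaging.get_image('wrist');cv2.imwrite('pics/w2.png',w['pixels'][:,:,::-1])
P=None
for q in ['toothbrush','butt']:
    for r in nets.pinpoint('wrist',q)[:2]:
        p=onz(w,r['location'],33); print(q,r['score'],r['location'],p)
        if q=='toothbrush' and P is None: P=p
print(tool([P[0],P[1],48],1.99+np.pi/2),tool([569,42.5,48],1.99+np.pi/2),read_state()['position'])
E
```

```text
toothbrush 0.87 [240.0, 313.5] [570.399  44.461  33.   ]
(array([-1.395, -0.389, 55.714]), np.float64(5.143117034789313e-05)) (array([-0.173,  1.688, 55.705]), np.float64(5.143117034789313e-05)) [570.37   42.958 103.712]
```

View pics/w2.png

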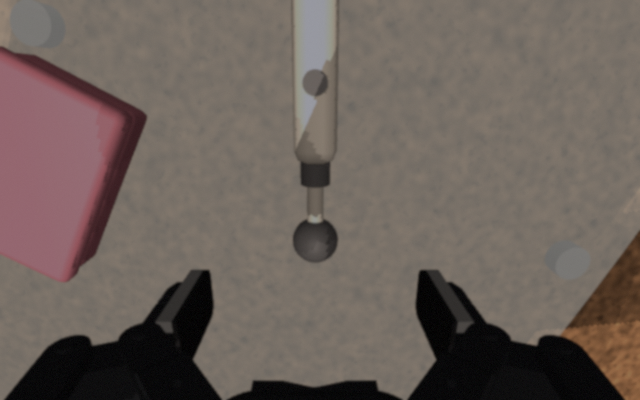

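The ball at (240,315) is centred between the fingertips and the brush axis is vertical in the image. I'll descend and close.

Request:
{"method": "apply_moves", "body": {"rows": [{"hand": 1, "delta_pos": [-1, 0, 25], "yaw": 0}, {"hand": 1, "delta_pos": [-1, 0, 42], "yaw": 0}, {"hand": 1, "delta_pos": [-1, 0, 52], "yaw": 0}, {"hand": 1, "delta_pos": [-1, 0, 52], "yaw": 0}, {"hand": 1, "delta_pos": [-1, 0, 52], "yaw": 0}, {"hand": 1, "delta_pos": [-1, 0, 52], "yaw": 0}]}}

```text
clock: 5.53
position: [569.6, 43.8, 50.8]
ee_rot: [0.839, -0.544, 0.001, -0.001]
contact_force: [-0.3, 0.1, 0.4]
gripper_width: 85.2
grasp_force: 0.0
```

Request:
{"method": "apply_moves", "body": {"rows": [{"hand": 0, "delta_pos": [0, 0, 0], "yaw": 0}, {"hand": 0, "delta_pos": [0, 0, 0], "yaw": 0}, {"hand": 0, "delta_pos": [0, 0, 0], "yaw": 0}, {"hand": -0.2, "delta_pos": [0, 0, 0], "yaw": 0}, {"hand": -0.3, "delta_pos": [0, 0, 0], "yaw": 0}, {"hand": -0.35, "delta_pos": [0, 0, 0], "yaw": 0}, {"hand": -0.35, "delta_pos": [0, 0, 0], "yaw": 0}]}}

```text
clock: 6.12
position: [568.6, 43.5, 49.4]
ee_rot: [0.839, -0.544, 0.0, -0.0]
contact_force: [0.5, 0.4, 0.3]
gripper_width: 28.0
grasp_force: 0.0
```

Request:
{"method": "apply_moves", "body": {"rows": [{"hand": -0.45, "delta_pos": [0, 0, 0], "yaw": 0}, {"hand": -0.7, "delta_pos": [0, 0, 0], "yaw": 0}, {"hand": -1, "delta_pos": [0, 0, 0], "yaw": 0}, {"hand": -1, "delta_pos": [0, 0, 0], "yaw": 0}, {"hand": -1, "delta_pos": [0, 0, 0], "yaw": 0}, {"hand": -1, "delta_pos": [0, 0, 0], "yaw": 0}]}}

```text
clock: 6.62
position: [568.6, 43.5, 49.6]
ee_rot: [0.839, -0.544, 0.0, -0.0]
contact_force: [-1.6, 1.6, 4.6]
gripper_width: 22.6
grasp_force: 58.6
```

```bash
python3 - <<'E'
from h import *
w=imaging.get_image('wrist');cv2.imwrite('pics/w3.png',w['pixels'][:,:,::-1])
s=read_state();print(s['gripper_width'],s['grasp_force'],s['contact_force'],s['position'])
E
```

```text
22.63430707818189 58.64876210689545 [-1.43174518  1.25281796  3.3995776 ] [568.61386678  43.54718144  49.60826757]
```

View pics/w3.png

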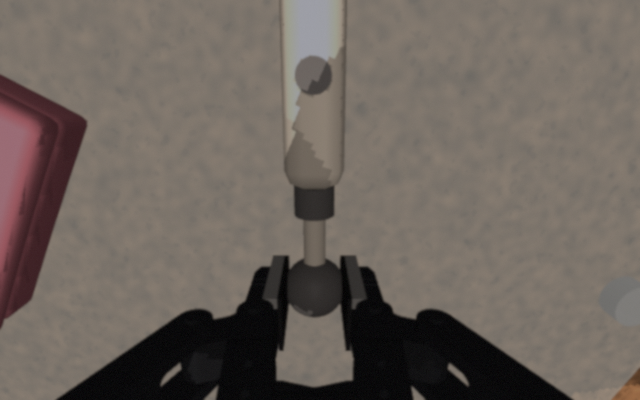

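The ball sits between the pads at (287,315), held at 59 N, but the width reads 22.6 mm, less than the ball's 26. I'll regrip 2.5 mm lower to see whether the grip is above the equator or the pads are just compliant.

Request:
{"method": "apply_moves", "body": {"rows": [{"hand": -0.3, "delta_pos": [0, 0, 0], "yaw": 0}, {"hand": -0.3, "delta_pos": [0, 0, 0], "yaw": 0}, {"hand": -0.3, "delta_pos": [0, 0, 2.5], "yaw": 0}, {"hand": -0.3, "delta_pos": [0, 0, 2.5], "yaw": 0}, {"hand": -0.6, "delta_pos": [0, 0, 2.5], "yaw": 0}, {"hand": -1, "delta_pos": [0, 0, 2.5], "yaw": 0}, {"hand": -1, "delta_pos": [0, 0, 2.5], "yaw": 0}, {"hand": -1, "delta_pos": [0, 0, 2.5], "yaw": 0}, {"hand": -1, "delta_pos": [0, 0, 2.5], "yaw": 0}]}}

```text
clock: 7.42
position: [568.4, 43.4, 46.8]
ee_rot: [0.839, -0.544, -0.0, 0.0]
contact_force: [0.3, -0.4, -0.4]
gripper_width: 22.7
grasp_force: 58.7
```

The width is unchanged, so it's compliance and the grip is good. Lifting.

Request:
{"method": "apply_moves", "body": {"rows": [{"hand": -1, "delta_pos": [0, 0, -5], "yaw": 0}, {"hand": -1, "delta_pos": [0, 0, -15], "yaw": 0}, {"hand": -1, "delta_pos": [0, 0, -35], "yaw": 0}, {"hand": -1, "delta_pos": [0, 0, -60], "yaw": 0}, {"hand": -1, "delta_pos": [0, 0, -85], "yaw": 0}, {"hand": -1, "delta_pos": [0, 0, -110], "yaw": 0}, {"hand": -1, "delta_pos": [0, 0, -135], "yaw": 0}, {"hand": -1, "delta_pos": [0, 0, -160], "yaw": 0}, {"hand": -1, "delta_pos": [0, 0, -185], "yaw": 0}, {"hand": -1, "delta_pos": [0, 0, -210], "yaw": 0}, {"hand": -1, "delta_pos": [0, 0, -230], "yaw": 0}, {"hand": -1, "delta_pos": [0, 0, -250], "yaw": 0}]}}

```text
clock: 8.42
position: [568.1, 43.4, 299.3]
ee_rot: [0.839, -0.544, 0.0, -0.001]
contact_force: [0.4, 0.1, -1.0]
gripper_width: 22.5
grasp_force: 58.9
```

```bash
cat > look.py <<'E'
from h import *
import sys
np.set_printoptions(precision=1,suppress=True)
s=read_state();print(s['clock'],s['gripper_width'],s['grasp_force'],s['contact_force'],s['wrist_torque'],s['position'])
a=imaging.get_image('scene');b=imaging.get_image('side')
for q in ['toothbrush','butt']:
    x=nets.pinpoint('scene',q)[:1];y=nets.pinpoint('side',q)[:1]
    print(q,[(round(r['score'],2),np.array(r['location'])) for r in x+y],tri([ray(a,x[0]['location']),ray(b,y[0]['location'])]) if x and y else None)
if len(sys.argv)>1: cv2.imwrite(f'pics/{sys.argv[1]}.png',np.hstack([cv2.resize(i['pixels'][:,140:540,::-1],(400,400)) for i in (a,b)]))
E
python3 look.py lift
```

```text
8.4167 22.540103546016155 58.85677456855774 [ 0.4  0.1 -1. ] [0.2 0.  0. ] [568.1  43.4 299.3]
toothbrush [(0.89, array([131.8, 347.3]))] None
butt [(0.7, array([194.9, 322.5])), (0.68, array([ 48.9, 325.4]))] [625.9 -95.1 279.4]
```

View pics/lift.png

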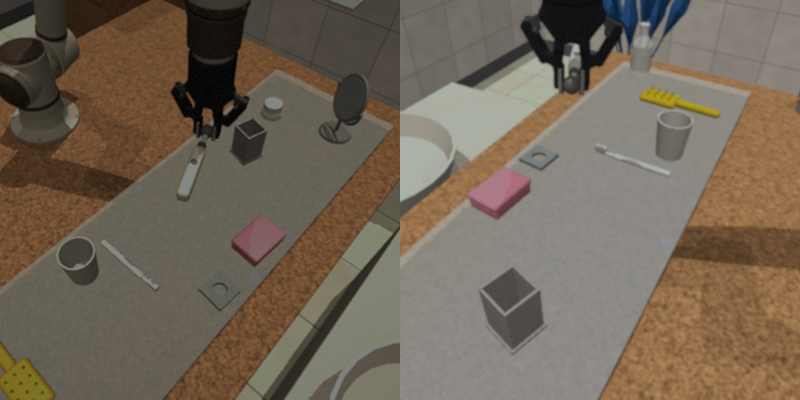

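The brush is held level, with its butt at z≈279. I'll loosen gradually while watching the grip force.

Request:
{"method": "apply_moves", "body": {"rows": [{"hand": -0.45, "delta_pos": [0, 0, 0], "yaw": 0}, {"hand": -0.45, "delta_pos": [0, 0, 0], "yaw": 0}, {"hand": -0.45, "delta_pos": [0, 0, 0], "yaw": 0}]}}

```text
clock: 8.97
position: [568.3, 43.4, 296.0]
ee_rot: [0.839, -0.544, -0.001, 0.001]
contact_force: [0.4, 0.4, -1.7]
gripper_width: 23.8
grasp_force: 35.1
```

Request:
{"method": "apply_moves", "body": {"rows": [{"hand": -0.43, "delta_pos": [0, 0, 0], "yaw": 0}, {"hand": -0.43, "delta_pos": [0, 0, 0], "yaw": 0}, {"hand": -0.43, "delta_pos": [0, 0, 0], "yaw": 0}]}}

```text
clock: 9.22
position: [568.6, 43.4, 296.8]
ee_rot: [0.839, -0.544, -0.0, 0.0]
contact_force: [-0.1, -0.2, -2.2]
gripper_width: 24.4
grasp_force: 18.2
```

Request:
{"method": "apply_moves", "body": {"rows": [{"hand": -0.423, "delta_pos": [0, 0, 0], "yaw": 0}, {"hand": -0.423, "delta_pos": [0, 0, 0], "yaw": 0}, {"hand": -0.423, "delta_pos": [0, 0, 0], "yaw": 0}]}}

```text
clock: 9.47
position: [568.5, 43.6, 296.9]
ee_rot: [0.839, -0.544, -0.0, -0.0]
contact_force: [-0.4, 1.2, -1.8]
gripper_width: 25.0
grasp_force: 13.2
```

```bash
python3 look.py
```

```text
9.4667 24.990933985917575 13.15145418047905 [-0.4  1.2 -1.8] [ 0.2  0.1 -0. ] [568.5  43.6 296.9]
toothbrush [(0.72, array([133.9, 347.3]))] None
butt [(0.95, array([176.7, 346.1]))] None
```

It has begun to swing. I'll loosen slightly more.

Request:
{"method": "apply_moves", "body": {"rows": [{"hand": -0.417, "delta_pos": [0, 0, 0], "yaw": 0}, {"hand": -0.417, "delta_pos": [0, 0, 0], "yaw": 0}, {"hand": -0.417, "delta_pos": [0, 0, 0], "yaw": 0}, {"hand": -0.417, "delta_pos": [0, 0, 0], "yaw": 0}]}}

```text
clock: 10.1
position: [568.5, 43.5, 296.9]
ee_rot: [0.839, -0.544, -0.0, -0.0]
contact_force: [0.6, 0.2, -1.6]
gripper_width: 25.1
grasp_force: 9.3
```

```bash
python3 look.py
```

```text
10.1 25.146423897837803 9.316930621862411 [ 0.6  0.2 -1.6] [0.1 0.1 0. ] [568.5  43.5 296.9]
toothbrush [(0.92, array([133.8, 345.6])), (0.8, array([ 90.6, 311.8]))] [567.3  41.7 278.9]
butt [(0.61, array([181.5, 346. ])), (0.75, array([181. , 313.4]))] [561.9  56.  122.1]
```

Request:
{"method": "apply_moves", "body": {"rows": [{"hand": -0.413, "delta_pos": [0, 0, 0], "yaw": 0}, {"hand": -0.413, "delta_pos": [0, 0, 0], "yaw": 0}, {"hand": -0.413, "delta_pos": [0, 0, 0], "yaw": 0}, {"hand": -0.413, "delta_pos": [0, 0, 0], "yaw": 0}, {"hand": -0.413, "delta_pos": [0, 0, 0], "yaw": 0}, {"hand": -0.413, "delta_pos": [0, 0, 0], "yaw": 0}, {"hand": -0.413, "delta_pos": [0, 0, 0], "yaw": 0}, {"hand": -0.413, "delta_pos": [0, 0, 0], "yaw": 0}]}}

```text
clock: 11.07
position: [568.6, 43.5, 296.9]
ee_rot: [0.839, -0.544, 0.0, 0.0]
contact_force: [0.0, 0.0, -1.7]
gripper_width: 25.3
grasp_force: 7.0
```

```bash
python3 look.py swing
```

```text
11.0667 25.283527981607588 7.026978358626366 [ 0.   0.  -1.7] [-0.   0.  -0.1] [568.6  43.5 296.9]
toothbrush [(0.82, array([130.9, 345.5])), (0.95, array([ 88.1, 313.8]))] [564.5  42.7 283.9]
butt [(0.71, array([188. , 342.5])), (0.92, array([176.9, 313.3]))] [568.   40.9 117.8]
```

View pics/swing.png

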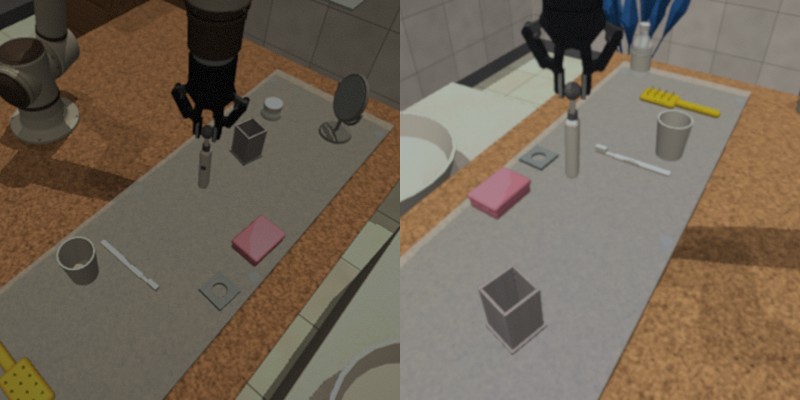

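The brush now hangs straight down, with its butt directly below the ball. Clamping firmly again and raising a little.

Request:
{"method": "apply_moves", "body": {"rows": [{"hand": -0.413, "delta_pos": [0, 0, 0], "yaw": 0}, {"hand": -0.413, "delta_pos": [0, 0, 0], "yaw": 0}, {"hand": -0.413, "delta_pos": [0, 0, 0], "yaw": 0}, {"hand": -0.6, "delta_pos": [0, 0, 0], "yaw": 0}, {"hand": -1, "delta_pos": [0, 0, 0], "yaw": 0}, {"hand": -1, "delta_pos": [0, 0, 0], "yaw": 0}, {"hand": -1, "delta_pos": [0, 0, 0], "yaw": 0}, {"hand": -1, "delta_pos": [0, 0, 0], "yaw": 0}, {"hand": -1, "delta_pos": [0, 0, -10], "yaw": 0}, {"hand": -1, "delta_pos": [0, 0, -20], "yaw": 0}, {"hand": -1, "delta_pos": [0, 0, -30], "yaw": 0}, {"hand": -1, "delta_pos": [0, 0, -30], "yaw": 0}]}}

```text
clock: 12.37
position: [569.9, 43.6, 330.7]
ee_rot: [0.839, -0.544, 0.002, -0.002]
contact_force: [-0.2, -0.3, -1.2]
gripper_width: 22.4
grasp_force: 59.0
```

```bash
python3 look.py; python3 - <<'E'
from h import *
b=read_state();print(tool([528.5,274.5,327]),b['position'],b['joints'])
E
```

```text
12.3667 22.443303563465594 58.963910937309265 [-0.2 -0.3 -1.2] [-0.  -0.1 -0.1] [569.9  43.6 330.7]
toothbrush [(0.78, array([120.4, 349.9])), (0.83, array([ 69.9, 309.7]))] [569.9  45.5 311. ]
butt [(0.8, array([177.1, 348.1])), (0.7, array([161.4, 315.3]))] [568.8  45.8 153.2]
(array([-227.23429981,  -57.83035588,   -0.64776601]), 0) [568.2716299   43.41993972 326.35202603] [ 3.60343946e-01  2.50236849e-01 -1.06989160e-02 -2.31264459e-04
 -1.31101865e+00  5.93671278e-02]
```

Request:
{"method": "apply_moves", "body": {"rows": [{"hand": -1, "delta_pos": [-8, -2, 0], "yaw": 0.05}, {"hand": -1, "delta_pos": [-25, -6, 0], "yaw": 0.12}, {"hand": -1, "delta_pos": [-50, -12, 0], "yaw": 0.2}, {"hand": -1, "delta_pos": [-77, -19, 0], "yaw": 0.28}, {"hand": -1, "delta_pos": [-105, -26, 0], "yaw": 0.36}, {"hand": -1, "delta_pos": [-133, -33, 0], "yaw": 0.44}, {"hand": -1, "delta_pos": [-160, -40, 0], "yaw": 0.52}, {"hand": -1, "delta_pos": [-185, -46, 0], "yaw": 0.58}, {"hand": -1, "delta_pos": [-205, -51, 0], "yaw": 0.63}, {"hand": -1, "delta_pos": [-218, -55, 0], "yaw": 0.66}, {"hand": -1, "delta_pos": [-225, -57, 0], "yaw": 0.66}, {"hand": -1, "delta_pos": [-225, -57, 0], "yaw": 0.66}]}}

```text
clock: 13.67
position: [528.6, 273.4, 326.2]
ee_rot: [-0.618, 0.786, 0.0, -0.001]
contact_force: [-0.4, -0.0, -1.6]
gripper_width: 22.4
grasp_force: 59.0
```

Request:
{"method": "apply_moves", "body": {"rows": [{"hand": -1, "delta_pos": [0, 0, 0], "yaw": 0}, {"hand": -1, "delta_pos": [0, 0, 0], "yaw": 0}, {"hand": -1, "delta_pos": [0, 0, 0], "yaw": 0}, {"hand": -1, "delta_pos": [0, 0, 0], "yaw": 0}]}}

```text
clock: 14.0
position: [529.1, 271.3, 327.1]
ee_rot: [-0.617, 0.787, -0.0, 0.0]
contact_force: [-0.1, 0.0, -2.9]
gripper_width: 22.9
grasp_force: 59.0
```

```bash
python3 look.py over; python3 - <<'E'
from h import *
for c in ['scene','side']:
    im=imaging.get_image(c)
    for r in nets.pinpoint(c,'holder')[:1]: print(c,r['score'],r['location'],onz(im,r['location'],20))
E
```

```text
14.0 22.873307721072987 58.981327414512634 [-0.1  0.  -2.9] [-0.   0.  -0.1] [529.1 271.3 327.1]
toothbrush [(0.57, array([ 58.8, 405. ])), (0.77, array([169.2, 228.1]))] [532.1 269.8 307.1]
butt [(0.86, array([114.3, 394.5])), (0.95, array([269.9, 247.4]))] [529.8 274.2 153.2]
scene 0.68 [152.0, 385.9] [529.53424514 276.0119269   20.        ]
side 0.94 [327.5, 256.1] [527.92993913 276.75049162  20.        ]
```

View pics/over.png

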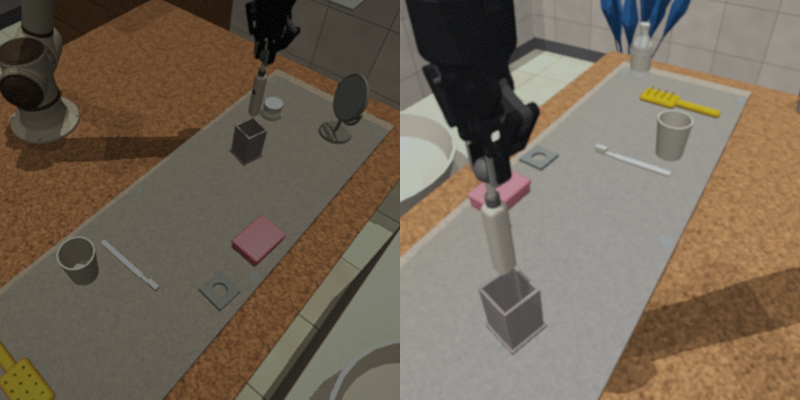

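The butt is estimated at (530,274), over the holder, whose centre estimates average about (529,274). The pictures agree: brush end at (270,247) in the side image, above an opening centred at (291,250). Lowering.

Request:
{"method": "apply_moves", "body": {"rows": [{"hand": -1, "delta_pos": [-2, 0, 5], "yaw": 0}, {"hand": -1, "delta_pos": [-2, 0, 14], "yaw": 0}, {"hand": -1, "delta_pos": [-2, 0, 24], "yaw": 0}, {"hand": -1, "delta_pos": [-2, 0, 34], "yaw": 0}, {"hand": -1, "delta_pos": [-2, 0, 44], "yaw": 0}, {"hand": -1, "delta_pos": [-2, 0, 54], "yaw": 0}, {"hand": -1, "delta_pos": [-2, 0, 62], "yaw": 0}, {"hand": -1, "delta_pos": [-2, 0, 68], "yaw": 0}, {"hand": -1, "delta_pos": [-2, 0, 70], "yaw": 0}, {"hand": -1, "delta_pos": [-2, 0, 70], "yaw": 0}]}}

```text
clock: 15.33
position: [529.3, 274.0, 256.2]
ee_rot: [-0.617, 0.787, -0.0, -0.001]
contact_force: [-0.1, -0.6, -1.0]
gripper_width: 22.7
grasp_force: 59.0
```

```bash
python3 look.py mid; python3 - <<'E'
import cv2
i=cv2.imread('pics/mid.png');a=i[70:190,190:310];b=i[200:360,440:600]
cv2.imwrite('pics/midc.png',cv2.hconcat([cv2.resize(a,(390,390),interpolation=2),cv2.resize(b,(390,390),interpolation=2)]))
E
```

```text
15.3333 22.71308573579725 58.962408900260925 [-0.1 -0.6 -1. ] [ 0.1 -0.   0. ] [529.3 274.  256.2]
toothbrush [(0.71, array([ 85.7, 399.4])), (0.86, array([220.3, 234.2]))] [532.  272.9 238.2]
butt [(0.86, array([136.5, 388.5]))] None
```

View pics/midc.png

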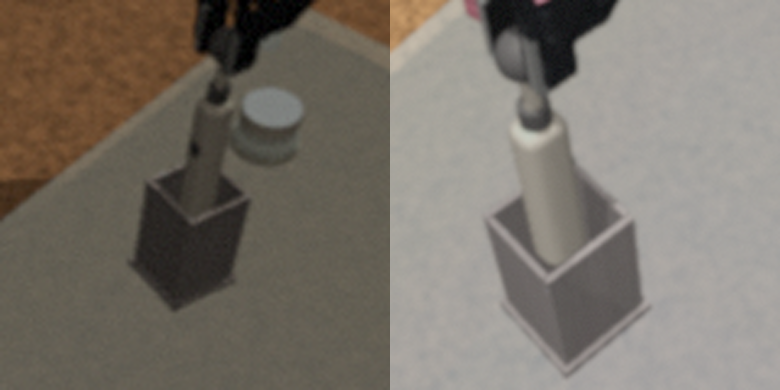

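The handle is inside the well and well centred in both views. I'll lower to just above the floor, then touch down.

Request:
{"method": "apply_moves", "body": {"rows": [{"hand": -1, "delta_pos": [0, 0, 6], "yaw": 0}, {"hand": -1, "delta_pos": [0, 0, 15], "yaw": 0}, {"hand": -1, "delta_pos": [0, 0, 25], "yaw": 0}, {"hand": -1, "delta_pos": [0, 0, 35], "yaw": 0}, {"hand": -1, "delta_pos": [0, 0, 45], "yaw": 0}, {"hand": -1, "delta_pos": [0, 0, 52], "yaw": 0}, {"hand": -1, "delta_pos": [0, 0, 56], "yaw": 0}, {"hand": -1, "delta_pos": [0, 0, 56], "yaw": 0}, {"hand": -1, "delta_pos": [0, 0, 56], "yaw": 0}]}}

```text
clock: 16.38
position: [529.6, 274.2, 200.8]
ee_rot: [-0.617, 0.787, -0.0, -0.0]
contact_force: [0.4, -0.1, -1.6]
gripper_width: 22.6
grasp_force: 58.9
```

Request:
{"method": "apply_moves", "body": {"rows": [{"hand": -1, "delta_pos": [0, 0, 1], "yaw": 0}, {"hand": -1, "delta_pos": [0, 0, 2], "yaw": 0}, {"hand": -1, "delta_pos": [0, 0, 2], "yaw": 0}]}}

```text
clock: 16.63
position: [529.4, 274.2, 199.2]
ee_rot: [-0.617, 0.787, 0.0, 0.0]
contact_force: [0.1, -0.0, -2.6]
gripper_width: 22.7
grasp_force: 59.0
```

Request:
{"method": "apply_moves", "body": {"rows": [{"hand": -1, "delta_pos": [0, 0, 1], "yaw": 0}, {"hand": -1, "delta_pos": [0, 0, 2], "yaw": 0}, {"hand": -1, "delta_pos": [0, 0, 2], "yaw": 0}]}}

```text
clock: 16.88
position: [529.3, 274.1, 196.8]
ee_rot: [-0.617, 0.787, 0.0, -0.0]
contact_force: [0.4, 0.4, -1.2]
gripper_width: 22.8
grasp_force: 59.0
```

Request:
{"method": "apply_moves", "body": {"rows": [{"hand": -1, "delta_pos": [0, 0, 1], "yaw": 0}, {"hand": -1, "delta_pos": [0, 0, 1.5], "yaw": 0}, {"hand": -1, "delta_pos": [0, 0, 1.5], "yaw": 0}]}}

```text
clock: 17.13
position: [529.3, 274.0, 195.2]
ee_rot: [-0.617, 0.787, -0.0, -0.0]
contact_force: [0.2, 0.4, -2.0]
gripper_width: 22.6
grasp_force: 59.0
```

Request:
{"method": "apply_moves", "body": {"rows": [{"hand": -1, "delta_pos": [0, 0, 1], "yaw": 0}, {"hand": -1, "delta_pos": [0, 0, 1], "yaw": 0}, {"hand": -1, "delta_pos": [0, 0, 1], "yaw": 0}]}}

```text
clock: 17.38
position: [529.4, 274.1, 194.4]
ee_rot: [-0.617, 0.787, -0.0, -0.0]
contact_force: [0.8, -0.6, -1.5]
gripper_width: 22.4
grasp_force: 59.0
```

Request:
{"method": "apply_moves", "body": {"rows": [{"hand": -1, "delta_pos": [0, 0, 1], "yaw": 0}, {"hand": -1, "delta_pos": [0, 0, 1], "yaw": 0}, {"hand": -1, "delta_pos": [0, 0, 1], "yaw": 0}]}}

```text
clock: 17.63
position: [529.5, 274.1, 193.5]
ee_rot: [-0.617, 0.787, -0.0, 0.0]
contact_force: [0.4, -0.4, -1.2]
gripper_width: 22.5
grasp_force: 59.1
```

Request:
{"method": "apply_moves", "body": {"rows": [{"hand": -1, "delta_pos": [0, 0, 0.7], "yaw": 0}, {"hand": -1, "delta_pos": [0, 0, 0.7], "yaw": 0}, {"hand": -1, "delta_pos": [0, 0, 0.7], "yaw": 0}]}}

```text
clock: 17.88
position: [529.8, 274.3, 193.5]
ee_rot: [-0.617, 0.787, -0.0, 0.001]
contact_force: [-0.7, -0.1, 2.5]
gripper_width: 22.5
grasp_force: 59.3
```

The force changed sign, so it has touched the floor. Releasing gently, then retreating straight up.

Request:
{"method": "apply_moves", "body": {"rows": [{"hand": -0.43, "delta_pos": [0, 0, 0], "yaw": 0}, {"hand": -0.43, "delta_pos": [0, 0, 0], "yaw": 0}, {"hand": -0.4, "delta_pos": [0, 0, 0], "yaw": 0}, {"hand": -0.38, "delta_pos": [0, 0, 0], "yaw": 0}, {"hand": -0.35, "delta_pos": [0, 0, 0], "yaw": 0}, {"hand": -0.3, "delta_pos": [0, 0, 0], "yaw": 0}, {"hand": -0.2, "delta_pos": [0, 0, 0], "yaw": 0}, {"hand": 0.2, "delta_pos": [0, 0, 0], "yaw": 0}, {"hand": 0.6, "delta_pos": [0, 0, 0], "yaw": 0}, {"hand": 1, "delta_pos": [0, 0, 0], "yaw": 0}, {"hand": 1, "delta_pos": [0, 0, 0], "yaw": 0}, {"hand": 1, "delta_pos": [0, 0, 0], "yaw": 0}]}}

```text
clock: 18.88
position: [529.4, 274.1, 192.7]
ee_rot: [-0.617, 0.787, 0.0, -0.0]
contact_force: [0.2, -0.5, 0.5]
gripper_width: 85.5
grasp_force: 0.0
```

Request:
{"method": "apply_moves", "body": {"rows": [{"hand": 1, "delta_pos": [0, 0, -4], "yaw": 0}, {"hand": 1, "delta_pos": [0, 0, -12], "yaw": 0}, {"hand": 1, "delta_pos": [0, 0, -25], "yaw": 0}, {"hand": 1, "delta_pos": [0, 0, -40], "yaw": 0}, {"hand": 1, "delta_pos": [0, 0, -60], "yaw": 0}, {"hand": 1, "delta_pos": [0, 0, -80], "yaw": 0}, {"hand": 1, "delta_pos": [0, 0, -100], "yaw": 0}, {"hand": 1, "delta_pos": [0, 0, -120], "yaw": 0}, {"hand": 1, "delta_pos": [0, 0, -120], "yaw": 0}, {"hand": 1, "delta_pos": [0, 0, -120], "yaw": 0}]}}

```text
clock: 19.72
position: [529.7, 274.4, 314.8]
ee_rot: [-0.617, 0.787, 0.0, 0.002]
contact_force: [-0.2, -0.0, -0.2]
gripper_width: 85.0
grasp_force: 0.0
```

```bash
python3 look.py end
```

```text
19.7167 85.03439631918184 0.0 [-0.2 -0.  -0.2] [-0.1  0.  -0. ] [529.7 274.4 314.8]
toothbrush [(0.59, array([106.2, 394.7])), (0.89, array([254.7, 238.9]))] [532.3 273.5 180.1]
butt [(0.64, array([253.9, 241.6]))] None
```

View pics/end.png

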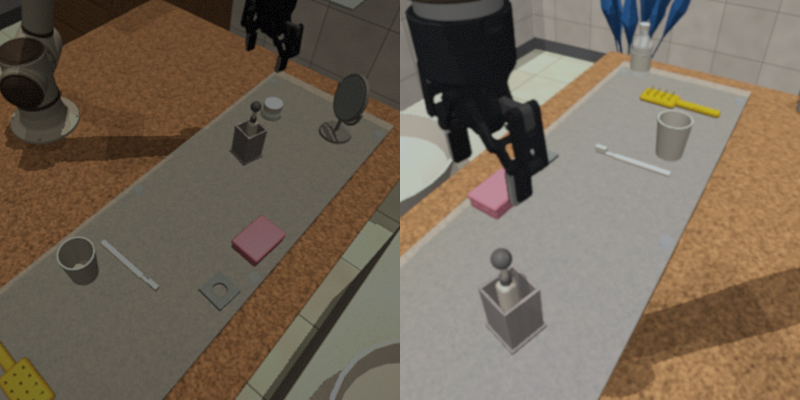

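The brush stands in the holder with its ball at about z=180 (side image 255,239), and the gripper is clear. Handing it in.

```bash
python3 -c "
from bench import workorder
print(workorder.job_done())"
```

```text
the job is handed in; nothing more can be done
None
```

The toothbrush is standing handle-first on the floor of the square chrome holder, with the gripper open and clear above it. I handed the job in at about 20 s; no verdict came back.

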